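Seat the yellow balance weight on the propeller

ROBOT

A 6-joint arm with a two-finger parallel gripper is mounted at the origin on the work surface. World frame = base frame: x ahead of the robot, y to its left, z up, the work surface at z = 0. Lengths are in m, angles in rad, forces in N, time in s.
With the tool pointing down it reaches from about 0.35 to 0.775 m from the base axis. Payload 5.5 kg.
Tool frame: the origin (TCP) lies at the very end of the fingers, on their centre line; the grasp point (between the pads) lies 19 mm behind it; z points along the fingers, y is the line along which they close (so a half turn about z gives the same grasp; the last joint's range is limited). The gripper opens to 85 mm and grips with 20 to 120 N. Pads are 22 mm wide; open, the fingers measure 114 mm over their backs; the gripper's body (76 mm by 85 mm) begins 54 mm behind the grasp point. The pads swing forward as they close: fully open they stand 13 mm farther back than shut.
Start: joints at [-1.488, 0.313, 0.046, 1.304, 0, 1.431], TCP at [0.127, -0.561, 0.231] pointing down, gripper open.
Joint ranges: [-2.76, 2.76], [-0.86, 1.69], [-1.03, 1.26], [-2.2, 2.34], [-1.47, 1.5], [-3.14, 3.14]. Speed limits (rad/s): [2.57, 2.57, 3.14, 3.14, 3.14, 3.14].

INTERFACE

Orientations are given as a unit quaternion [w, x, y, z].
In Python, from workcell import env, read_camera, get_calibration gives the robot as it stands.
- The arm moves only by the tool jog_arm, never from a script. Its argument "motion" is one flat list of numbers, 7 for each row, row after row: the shift along the tool's x, y, z as a fraction of full scale, then the turn, a rotation vector about the tool's x, y, z as a fraction of full scale, then the opening, from 0 (shut) to 1 (fully open). In form: [x, y, z, wx, wy, wz, grip, x, y, z, wx, wy, wz, grip, ...]. A call has 1 to 12 rows; each row is the pose to reach, as a shift and turn from the pose commanded when the call began, along the tool's axes at that moment; what a row does not reach only later rows make up. Full scale, the value 1, is 0.2 m for a shift and 90 degrees for a turn. A row lasts 1/8 s, in which the tool goes at most 62.5 mm and 10.7 degrees, less where a joint would pass 70% of its speed; a pose out of reach is approached as far as the arm can. A call with a number of a shift or a turn outside -1 to 1 is refused whole. A call with a gripper value outside its range is refused whole. The fingers move at their own pace and stop on an object; "newtons" is the grip in N (left out, the last holds). Time passes only in rows, so rows that repeat a pose let the fingers close. It gives the time, the measured TCP pose, the force, the opening and the grip force at its end, in the units of the state.
- env.get_state(): the state, without advancing time (a new reading comes with each control period).
- read_camera(name): name is "scene" or "side" or "wrist"; returns the picture (384x512x3 uint8, red, green, blue); there is no depth.
- get_calibration(name): a dict with "fx", "fy", "cx", "cy" (pixels), "world_from_camera" (4x4, takes a point from camera to world coordinates). Camera axes: x right, y down, z forward; pixel columns grow to the right and rows downward; lengths in m; the calibration is good to about 2 mm. A picture is of the moment at which its call begins: read the wrist's pose just before it. get_calibration takes no time and is no camera call; for the wrist camera it gives the pose at the moment of the call.
- env.hand_in(): hands the job in; it is judged then, once.
The state is a dict: "clock": time; "joint_pos": joint angles; "qvel": joint speeds; "tau": joint torques, N m; "tcp_pos": TCP position; "orientation": TCP orientation; "wrist_force": force on the tool from outside, world axes, zero at the start; "ft_torque": the same for the moment, N m; "finger_gap": finger opening in m; "grip_force": force on a finger pad.
Only numpy, scipy, OpenCV 4.12 (cv2) and the standard library are available. Lean on these libraries where they do the work, as an engineer would, in place of code of your own. Each camera call takes 0.05 s, during which the arm holds its last target. There are 200 camera calls.

TASK

The propeller is being balanced, and the yellow stick-on weight on one of its blades still has to be seated. Press it down lightly with your fingertips until its blade dips a few millimetres (well under 10 mm), keep it there for about a second, then draw the hand back well clear, about a hand's breadth. Do not touch the blades with the blue and green weights, the hub, its shaft or the clamp, never pull the blade upward, and leave the loose things on the bench where they are.

Things in the scene. Friction and masses are not known exactly. Their poses are not given: they have to be found in the camera images.
- yellow_top (a point): centre of the upper face of the yellow stick-on balance weight, a disc 30 mm across and 6 mm thick stuck on top of one propeller blade, 90 mm out from the hub axis and about 118 mm above the bench; the face slopes 8 degrees sideways (so one edge stands about 2 mm higher than the centre); the point's axes are the propeller's: z along the hub axis (up), x outward along the yellow weight's blade
- prop (a joint): tilt of the whole propeller on its rubber-bushed hub, rad: 0 at rest, positive when the blade with the yellow weight is pressed down (0.01 rad lowers the yellow weight by 0.9 mm). It springs back by itself; at the yellow weight it takes about 2 N per mm of dip
- blue_top (a point): centre of the upper face of the blue weight (same disc, same radius) on the next blade, 120 degrees on; that blade and its weight must be left alone
- green_top (a point): centre of the upper face of the green weight (same disc, same radius) on the third blade; that blade and its weight must be left alone
- stand: fixed steel stub shaft on a round foot 100 mm across, on which the three-bladed propeller lies flat; origin on the bench under the hub axis. The propeller is 250 mm across, its blades at about 110 mm height, 120 degrees apart; the hub is 60 mm across and rises to 145 mm, with the shaft end in its middle up to 168 mm
- clamp: fixed cast-iron C-clamp lying flat on the bench under the blades, gripping the stub shaft; origin on the bench under the hub axis, its frame reaches 136 mm to its own +x, its screw 185 mm to its own -y, all below 50 mm height
- socket: red plastic spark plug socket, loose, standing upright, 27 mm across and 68 mm tall, origin at the centre of its underside; a bystander
- cup: round tin cup, loose, 72 mm across and 52 mm tall, with two brass shear pins in it, origin at the centre of its underside; a bystander
- cap: chipped grey cast-aluminium gearcase cap, loose, lying flat, 72 mm across (96 mm over its two bolt ears) and 30 mm high, origin at the centre of its underside; a bystander
- gauge: steel feeler gauge folded shut, loose, lying flat, 92 x 14 x 10 mm, long along its own x, origin at the centre of its underside; a bystander

How it is judged:
By the outcome, as a careful person would: the job done as asked, in the order asked, and still so for the second after the job is handed in, with the robot touching nothing.
It also fails if it takes over 35 s, if anything falls off the work surface, if the arm or the gripper's body presses on something with over 40 N, if the wrist force passes 120 N, or if a joint passes its speed limit or range.

## Working session

There is one attempt and no reset: what is moved stays moved. The work goes in short steps, Python scripts to look and compute and a tool call to move; the robot and the scene stay as the last step left them, time stands still between calls to the robot, and variables do not carry over. Pictures are saved under pics/ and viewed, at most 10 in all, crops included, and the job is handed in when it is done.

Besides the shell and the picture viewer there is one more tool, called after "Call:" as a command line: name --argument value ..., lists and objects as JSON in quotes. jog_arm: Moves the arm, as the interface text tells. Shift numbers are shares of 0.2 m and turn numbers shares of 90 degrees, none past 1 either way. Its arguments: {"type":"object","properties":{"motion":{"type":"array","items":{"type":"number"}},"newtons":{"type":"number"}},"required":["motion"]}

```bash
mkdir -p pics; cat > h.py <<'E'
import numpy as np, cv2
from workcell import env, read_camera, get_calibration
def ray(c,u,v):
    T=np.array(c["world_from_camera"]); d=T[:3,:3]@np.array([(u-c["cx"])/c["fx"],(v-c["cy"])/c["fy"],1])
    return T[:3,3],d
def onplane(c,u,v,z):
    o,d=ray(c,u,v); return o+d*(z-o[2])/d[2]
def blobs(im,lo,hi,n=3):
    m=cv2.inRange(cv2.cvtColor(im,cv2.COLOR_RGB2HSV),lo,hi)
    k,_,s,c=cv2.connectedComponentsWithStats(m)
    i=[j for j in np.argsort(-s[1:,4])+1][:n]
    return [(c[j].round(1).tolist(),s[j].tolist()) for j in i if s[j,4]>15]
HSV=dict(yellow=((22,120,90),(35,255,255)),blue=((98,120,60),(125,255,255)),green=((45,90,50),(85,255,255)))
E
python3 - <<'E'
from h import *
s=env.get_state(); print(s["clock"],s["tcp_pos"],s["orientation"],s["wrist_force"])
ims=[]
for n in("scene","side"):
    im=read_camera(n); c=get_calibration(n)
    cv2.imwrite(f"pics/{n}0.png",im[:,:,::-1])
    print(n,np.array(c["world_from_camera"])[:3,3])
    for k,(lo,hi) in HSV.items():
        for b in blobs(im,lo,hi): print(k,b,onplane(c,*b[0],.118).round(4))
E
```

```text
0.0 [ 0.12699238 -0.56028416  0.23041056] [-9.10109831e-04  9.93802501e-01  1.11156470e-01  1.93193218e-05] [ 0.15151064 -0.60292693 -0.11979586]
scene [1.09598114 0.47064034 0.5515474 ]
yellow ([407.1, 41.2], [389, 28, 38, 29, 840]) [-1.6    -0.2074  0.118 ]
yellow ([271.9, 182.9], [267, 180, 10, 7, 54]) [0.5078 0.0928 0.118 ]
blue ([247.5, 18.6], [228, 0, 44, 43, 1469]) [-1.7598 -1.7184  0.118 ]
blue ([220.5, 97.1], [202, 84, 39, 26, 697]) [ 0.1121 -0.4133  0.118 ]
blue ([223.0, 211.5], [217, 208, 13, 8, 87]) [0.6628 0.0755 0.118 ]
green ([369.6, 31.0], [359, 16, 23, 32, 586]) [-1.8509 -0.5719  0.118 ]
green ([297.4, 222.6], [291, 218, 14, 11, 120]) [0.6009 0.2173 0.118 ]
side [0.37945849 0.75928343 0.59007151]
yellow ([251.7, 196.1], [246, 192, 12, 9, 90]) [0.5054 0.0925 0.118 ]
blue ([467.4, 117.1], [455, 114, 24, 7, 135]) [-0.0645 -0.4804  0.118 ]
blue ([185.2, 183.0], [179, 180, 13, 7, 73]) [0.6598 0.0756 0.118 ]
green ([191.1, 226.6], [184, 222, 15, 10, 111]) [0.5977 0.2179 0.118 ]
```

View pics/scene0.png

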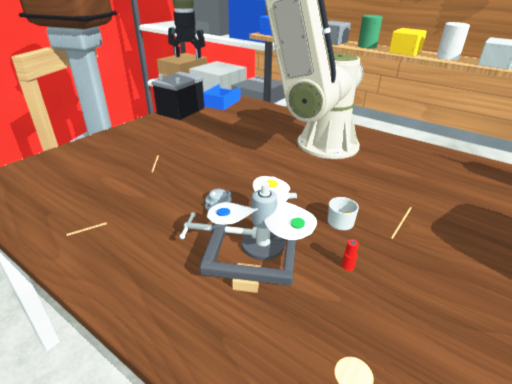

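View pics/side0.png

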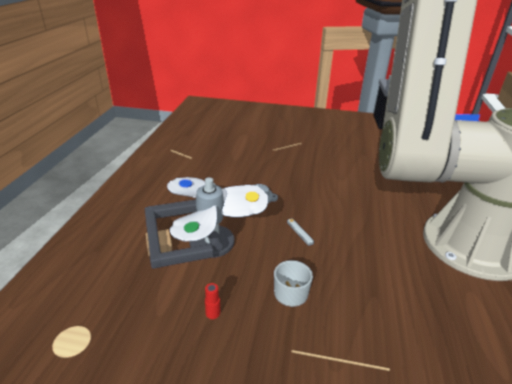

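The views agree. Yellow is at about (0.507, 0.0925), with scene pixel (272,183) and side pixel (252,196). The three weights sit 155–156 mm apart against 156 mm expected. The hub axis comes out at (0.589, 0.129), which puts yellow 90 mm from it as stated.

The robot now travels at a height of 0.23 m with the fingers shut. I turn the wrist on the way to keep joint 6 in range.

Call:
jog_arm --motion '[0.14, -0.15, 0, 0, 0, 0, 0, 0.29, -0.31, 0, 0, 0, 0, 0, 0.43, -0.46, 0, 0, 0, 0, 0, 0.57, -0.61, 0, 0, 0, 0, 0, 0.72, -0.77, 0, 0, 0, 0, 0, 0.86, -0.92, 0, 0, 0, 0, 0]'

```text
clock: 0.85
tcp_pos: [0.2546, -0.3418, 0.231]
orientation: [-0.0, 0.994, 0.111, -0.0]
wrist_force: [0.9, -0.1, 0.1]
finger_gap: 0.0002
grip_force: 0.0
```

Call:
jog_arm --motion '[0.09, -0.09, 0, 0, 0, -0.1, 0, 0.17, -0.18, 0, 0, 0, -0.2, 0, 0.26, -0.28, 0, 0, 0, -0.3, 0, 0.34, -0.37, 0, 0, 0, -0.4, 0, 0.43, -0.46, 0, 0, 0, -0.5, 0, 0.52, -0.55, 0, 0, 0, -0.6, 0, 0.6, -0.64, 0, 0, 0, -0.7, 0, 0.69, -0.74, 0, 0, 0, -0.8, 0, 0.77, -0.83, 0, 0, 0, -0.9, 0, 0.86, -0.92, 0, 0, 0, -1, 0, 0.86, -0.92, 0, 0, 0, -1, 0]'

```text
clock: 2.22
tcp_pos: [0.3814, -0.1249, 0.231]
orientation: [-0.0, 0.623, 0.782, -0.0]
wrist_force: [-0.6, -1.0, -0.1]
finger_gap: -0.0001
grip_force: 0.0
```

```bash
cat > rel.py <<'E'
from h import *
from scipy.spatial.transform import Rotation as R
s=env.get_state(); q=s["orientation"]; M=R.from_quat([*q[1:],q[0]]).as_matrix()
print(s["clock"],s["tcp_pos"],s["wrist_force"],s["joint_pos"],s["finger_gap"]); print(M.round(3))
print("shift (frac) to yellow:",(M.T@(np.array([.5066,.0926,.118])-s["tcp_pos"])/.2).round(4))
E
python3 rel.py
```

```text
2.225 [ 0.38136888 -0.12486032  0.23101145] [-0.59236017 -1.03748177 -0.08742136] [-5.17025186e-01 -2.30359601e-02 -3.52432702e-01  1.24205054e+00
 -1.03302988e-04  8.28980520e-01] -0.00013162618540644782
[[-0.223  0.975 -0.001]
 [ 0.975  0.223  0.   ]
 [ 0.    -0.001 -1.   ]]
shift (frac) to yellow: [0.9202 0.8531 0.5649]
```

Call:
jog_arm --motion '[0.15, 0.14, 0, 0, 0, 0, 0, 0.31, 0.28, 0, 0, 0, 0, 0, 0.46, 0.43, 0, 0, 0, 0, 0, 0.61, 0.57, 0, 0, 0, 0, 0, 0.77, 0.71, 0, 0, 0, 0, 0, 0.92, 0.853, 0, 0, 0, 0, 0, 0.92, 0.853, 0.1, 0, 0, 0, 0, 0.92, 0.853, 0.2, 0, 0, 0, 0, 0.92, 0.853, 0.3, 0, 0, 0, 0, 0.92, 0.853, 0.4, 0, 0, 0, 0, 0.92, 0.853, 0.4, 0, 0, 0, 0]'

```text
clock: 3.6
tcp_pos: [0.5055, 0.0903, 0.1496]
orientation: [-0.001, 0.625, 0.781, -0.001]
wrist_force: [-0.4, -0.1, 0.5]
finger_gap: -0.0002
grip_force: 0.0
```

```bash
python3 rel.py; python3 - <<'E'
from h import *
for n in("wrist","scene","side"):
    c=get_calibration(n); im=read_camera(n)
    for b in blobs(im,*HSV["yellow"]): print(n,b,onplane(c,*b[0],.118).round(4))
    if n=="wrist": w=im
    if n=="side": s=im
s2=cv2.resize(s[120:300,130:370],(512,384))
cv2.imwrite("pics/b.png",np.vstack([w,s2])[:,:,::-1][::1]); cv2.imwrite("pics/b.png",cv2.resize(np.hstack([w,s2]),(800,300))[:,:,::-1])
E
```

```text
3.6 [0.50547738 0.09030249 0.14958965] [-0.44528805 -0.10988099  0.45090913] [ 2.05904566e-02  2.38878598e-01 -2.58945043e-01  1.07705979e+00
 -4.12807027e-04  1.37122346e+00] -0.00024280967383717177
[[-0.218  0.976 -0.004]
 [ 0.976  0.218 -0.   ]
 [ 0.    -0.004 -1.   ]]
shift (frac) to yellow: [0.0099 0.0086 0.1579]
wrist ([262.6, 214.1], [243, 198, 40, 36, 1016]) [0.5059 0.0936 0.118 ]
scene ([271.9, 182.9], [267, 180, 10, 7, 54]) [0.5078 0.0928 0.118 ]
side ([251.6, 196.2], [246, 192, 12, 9, 88]) [0.5056 0.0929 0.118 ]
```

View pics/b.png

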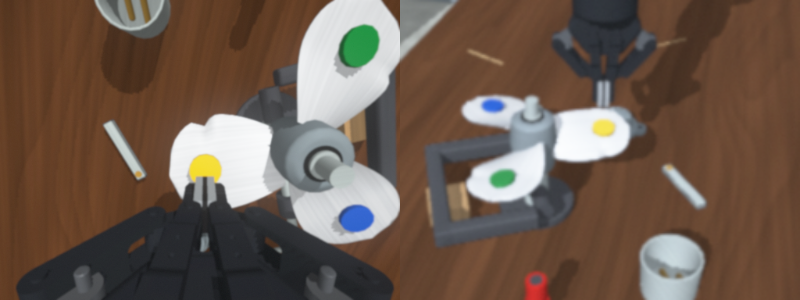

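The wrist view shows the shut fingertips just over the yellow disc at (205,170) in the viewed picture. All three cameras place yellow within 2 mm of the target. I go down to just above the disc and then continue in small steps.

Call:
jog_arm --motion '[0, 0, 0.04, 0, 0, 0, 0, 0, 0, 0.08, 0, 0, 0, 0, 0, 0, 0.11, 0, 0, 0, 0, 0, 0, 0.13, 0, 0, 0, 0, 0, 0, 0.13, 0, 0, 0, 0, 0, 0, 0.13, 0, 0, 0, 0]'

```text
clock: 4.5
tcp_pos: [0.5071, 0.0912, 0.1254]
orientation: [0.0, 0.624, 0.781, 0.0]
wrist_force: [0.6, -0.3, -0.2]
finger_gap: -0.0002
grip_force: 0.0
```

```bash
python3 rel.py
```

```text
4.5 [0.50711761 0.09124166 0.12541173] [ 0.62108409 -0.30890909 -0.15217536] [ 2.21850372e-02  2.56606329e-01 -2.98611410e-01  1.01529205e+00
 -1.00893871e-04  1.37014725e+00] -0.00022566437922048494
[[-0.221  0.975  0.   ]
 [ 0.975  0.221 -0.   ]
 [-0.     0.    -1.   ]]
shift (frac) to yellow: [ 0.0072 -0.001   0.0371]
```

Call:
jog_arm --motion '[0.005, 0, 0.01, 0, 0, 0, 0, 0.005, 0, 0.02, 0, 0, 0, 0, 0.005, 0, 0.028, 0, 0, 0, 0, 0.005, 0, 0.035, 0, 0, 0, 0, 0.005, 0, 0.035, 0, 0, 0, 0]'

```text
clock: 5.12
tcp_pos: [0.5067, 0.0922, 0.1183]
orientation: [0.0, 0.624, 0.781, -0.0]
wrist_force: [-1.2, -0.0, 2.3]
finger_gap: 0.0
grip_force: 0.9
```

Call:
jog_arm --motion '[0, 0, 0.004, 0, 0, 0, 0, 0, 0, 0.008, 0, 0, 0, 0, 0, 0, 0.012, 0, 0, 0, 0, 0, 0, 0.014, 0, 0, 0, 0, 0, 0, 0.014, 0, 0, 0, 0]'

```text
clock: 5.75
tcp_pos: [0.5066, 0.0921, 0.1159]
orientation: [0.0, 0.624, 0.781, -0.0]
wrist_force: [-3.8, -1.5, 6.3]
finger_gap: -0.0003
grip_force: 3.3
```

Call:
jog_arm --motion '[0, 0, 0.003, 0, 0, 0, 0, 0, 0, 0.003, 0, 0, 0, 0, 0, 0, 0.003, 0, 0, 0, 0, 0, 0, 0.003, 0, 0, 0, 0, 0, 0, 0.003, 0, 0, 0, 0, 0, 0, 0.003, 0, 0, 0, 0, 0, 0, 0.003, 0, 0, 0, 0, 0, 0, 0.003, 0, 0, 0, 0, 0, 0, 0.003, 0, 0, 0, 0]'

```text
clock: 6.88
tcp_pos: [0.5066, 0.0921, 0.1155]
orientation: [0.0, 0.624, 0.781, -0.0]
wrist_force: [-2.8, -0.2, 7.3]
finger_gap: -0.0001
grip_force: 3.8
```

```bash
python3 rel.py; python3 - <<'E'
from h import *
im=read_camera("side"); cv2.imwrite("pics/c.png",cv2.resize(im[120:260,130:330],(600,420),interpolation=2)[:,:,::-1])
E
```

```text
6.875 [0.50662646 0.09211031 0.1154919 ] [-2.81293379 -0.21143426  7.30438812] [ 2.40529639e-02  2.64169511e-01 -3.14792468e-01  9.91551025e-01
 -3.36525947e-04  1.37211959e+00] -0.00012069531297261336
[[-0.221  0.975  0.   ]
 [ 0.975  0.221 -0.   ]
 [-0.     0.    -1.   ]]
shift (frac) to yellow: [ 0.0024  0.0004 -0.0125]
```

View pics/c.png

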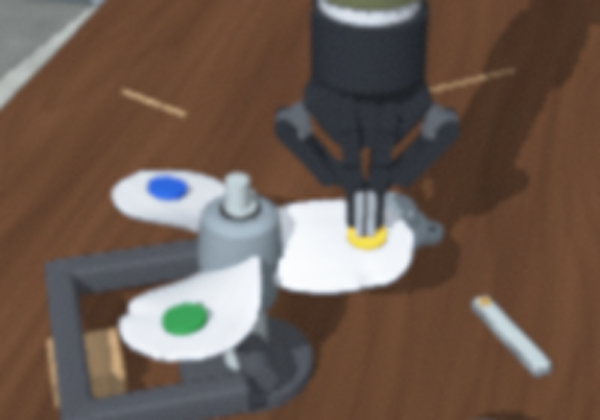

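The picture shows the fingertips on the yellow disc at (366,238) and clear of everything else. The force is about 7 N, a dip of about 3.6 mm, held for over 1 s. Now I lift gently straight up by 140 mm.

Call:
jog_arm --motion '[0, 0, -0.006, 0, 0, 0, 0, 0, 0, -0.014, 0, 0, 0, 0, 0, 0, -0.022, 0, 0, 0, 0, 0, 0, -0.04, 0, 0, 0, 0, 0, 0, -0.1, 0, 0, 0, 0, 0, 0, -0.2, 0, 0, 0, 0, 0, 0, -0.32, 0, 0, 0, 0, 0, 0, -0.45, 0, 0, 0, 0, 0, 0, -0.6, 0, 0, 0, 0, 0, 0, -0.7, 0, 0, 0, 0, 0, 0, -0.7, 0, 0, 0, 0, 0, 0, -0.7, 0, 0, 0, 0]'

```text
clock: 8.43
tcp_pos: [0.5065, 0.0922, 0.2543]
orientation: [-0.0, 0.624, 0.781, -0.0]
wrist_force: [0.4, 0.2, -0.6]
finger_gap: 0.0002
grip_force: 0.0
```

```bash
python3 - <<'E'
from h import *
s=env.get_state(); print(s["clock"],s["tcp_pos"],s["wrist_force"])
c=get_calibration("side"); im=read_camera("side")
for k in HSV:
    for b in blobs(im,*HSV[k]): print(k,b[0],onplane(c,*b[0],.118).round(4))
if s["tcp_pos"][2]>.24: print(env.hand_in())
E
```

```text
8.425 [0.50645843 0.09221323 0.25432037] [ 0.36430544  0.19220919 -0.60279561]
yellow [251.6, 196.2] [0.5056 0.0929 0.118 ]
blue [452.7, 127.5] [-0.0013 -0.3863  0.118 ]
blue [185.2, 183.0] [0.6598 0.0756 0.118 ]
green [191.1, 226.6] [0.5977 0.2179 0.118 ]
the job is handed in; nothing more can be done
None
```

The yellow weight was pressed with about 7 N (a dip of about 3.6 mm by the given stiffness) and held for over 1 s; I then raised the hand about 14 cm straight up, the propeller sprang back to its starting position, and I handed the job in at about 8.5 s.

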